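# Hold a wall light on its bracket for the fixer

### The arm

A 6-joint arm with a two-finger parallel gripper is mounted at the origin on the work surface. World frame = base frame: x ahead of the robot, y to its left, z up, the work surface at z = 0. Lengths are in m, angles in rad, forces in N, time in s.
With the tool pointing down it reaches from about 0.25 to 0.85 m from the base axis. Payload 12.5 kg.
Tool frame: the origin (TCP) lies at the very end of the fingers, on their centre line; the grasp point (between the pads) lies 19 mm behind it; z points along the fingers, y is the line along which they close (so a half turn about z gives the same grasp; the last joint's range is limited). The gripper opens to 93 mm and grips with 3 to 60 N. Pads are 15 mm wide; open, the fingers measure 128 mm over their backs; the gripper's body (75 mm by 188 mm) begins 65 mm behind the grasp point.
Start: joints at [1.253, 0.351, 1.652, -0, 1.139, -0.085], TCP at [0.127, 0.535, 0.219] pointing down, gripper open.
Joint ranges: [-2.75, 2.75], [-0.79, 2.1], [0.01, 2.65], [-1.57, 4.71], [0.07, 3.14], [-2.87, 2.87]. Speed limits (rad/s): [2.22, 2.22, 2.79, 3.14, 3.14, 3.14].

### API

Orientations are given as a rotation vector (axis times angle).
In Python, from cell import * gives the robot as it stands. The module is installed in compiled form; this text tells all that it offers.
- The arm moves only by the tool servo_tool, never from a script. Its argument "commands" is text: rows parted by semicolons, each of 6 numbers parted by spaces: the shift along the tool's x, y, z in mm, then the turn, a rotation vector about the tool's x, y, z in rad. In form: tx ty tz rx ry rz; .... A call has 1 to 12 rows; each row shifts and turns the commanded pose from where the row before left it, along the tool's axes as they then stand; what a row does not reach is not made up. A row lasts 1/8 s, in which the tool goes at most 62.5 mm and 10.7 degrees, less where a joint would pass 70% of its speed; a pose out of reach is approached as far as the arm can. A call is refused whole if a number of a shift passes 62.5 or a number of a turn 0.188, either way. A call with a gripper value outside its range is refused whole. "fingers" is the opening, from 0 (shut) to 1 (fully open), set as the call begins (left out, the last holds). The fingers move at their own pace and stop on an object; "newtons" is the grip in N (left out, the last holds). Time passes only in rows, so rows that do not move let the fingers close. It gives the time, the measured TCP pose, the force, the opening and the grip force at its end, in the units of the state.
- read_state(): the state, without advancing time (a new reading comes with each control period).
- capture(name): name is "side" or "top"; returns the picture (420x560x3 uint8, blue, green, red); there is no depth.
- camera_params(name): a dict with "intrinsics" (3x3 intrinsics, pixels), "T" (4x4, takes a point from camera to world coordinates). Camera axes: x right, y down, z forward; pixel columns grow to the right and rows downward; lengths in m; the calibration is good to about 2 mm. A picture is of the moment at which its call begins. camera_params takes no time and is no camera call.
- hand_in(): hands the job in; it is judged then, once.
The state is a dict: "time_s": time; "qpos": joint angles; "dq": joint speeds; "joint_efforts": joint torques, N m; "position": TCP position; "tool_rot": TCP orientation; "ft_force": force on the tool from outside, world axes, zero at the start; "torque": the same for the moment, N m; "width": finger opening in m; "finger_force": force on a finger pad.
Only numpy, scipy, OpenCV 4.12 (cv2) and the standard library are available. Lean on these libraries where they do the work, as an engineer would, in place of code of your own. Each camera call takes 0.05 s, during which the arm holds its last target. There are 200 camera calls.

### The job

Pick up the box-shaped wall light and slip its open back over the steel fixing bracket on the upright display board, upright and with its rim flush against the board. Keep your grip and press it square against the board with a steady push of about 10 N (keep it between 5 and 18 N, and never shove harder than 35 N), and finish still holding it like that: a colleague will now drive the fixing screws from below. Leave everything else on the counter where it is.

Things in the scene. Friction and masses are not known exactly. Their poses are not given: they have to be found in the camera images.
- light: white box-shaped up/down wall light, loose, upright: 64 mm wide (its y, the grip), 92 deep (x), 110 high (z), 0.35-0.7 kg. Origin: centre of underside. Plain front at -x; back at x = +46 mm is open: cavity 54 wide, 100 high, 16 mm deep inside a 5 mm rim with a thin black gasket, in effect hard. Fixing screws go into the underside
- light_back (a point): centre of the light's back rim plane: 46 mm along the light's +x and 55 mm above its origin; axes as the light
- bracket: fixed steel bracket, a channel 46 mm wide (its y), 88 high (z), standing 12 mm out of the board's front. Origin: centre of its rear, in the plane of the board's front face; +x points into the board, z up. With the light home, light_back lies on this origin, axes equal, with 4 mm play either side and 6 mm above and below; rim meets board hard, no spring
- board: dark wooden display upstand, fixed and rigid: 520 mm long (its y), 18 thick, 208 high, on two low feet. Origin: centre of underside; front face at x = -9 mm looks along -x. Near each end, beyond 147 mm from the middle, switch plates stand up to 20 mm out. The bracket sits within 50 mm of the middle, its centre 125-145 mm above the counter
- screwdriver: bystander: a screwdriver lying on the counter, about 200 mm long; origin near its middle, at counter level
- spare_socket: bystander: a white 86 mm square socket plate, face up, 31 mm high; origin: centre of its underside
- carton: bystander: a cardboard carton 120 x 100 x 115 mm; origin: centre of its underside
- desk_lamp: bystander: a white desk lamp with a round base 170 mm across, curved neck and ribbed shade, about 355 mm high; origin: centre of its underside
There are look-alikes about, which are no part of the job. There is more than one size of the light; the one meant has the size given above.

How it is judged:
On the way, in this order (a step that is already met when the one before it is completed fails the run):
1. the light is lifted clear of the counter, in the gripper (height (world z) of light above 0.03 m and contact force between the fingers and light above 2 N), for 0.2 s.
2. the light is home over the bracket, flush, and pressed against the board with 5 to 18 N for half a second (x of light_back in the frame of bracket between -0.0025 and 0.0025 m and y of light_back in the frame of bracket between -0.006 and 0.006 m and z of light_back in the frame of bracket between -0.008 and 0.008 m and angle between the x axis of light and the x axis of bracket, either way round below 0.06 rad and angle between the z axis of light and the z axis of bracket, either way round below 0.06 rad and contact force between light and board between 5 and 18 N and height (world z) of light above 0.05 m and contact force between the fingers and light above 2 N and linear speed of light below 0.01 m/s), for 0.5 s.
At the end, for the whole second after the job is handed in: The light is gripped, at rest and off the counter; its back rim's centre is within 6 mm sideways and 8 mm in height of the bracket's centre and 2.5 mm of the board's face, square within 0.06 rad; light and board press on each other with 5 to 18 N (all of step 2); the arm keeps its last pose, push and grip.
It fails at once if the light is shoved against the board with more than 35 N (contact force between light and board above 35 N).
It fails at once if a bystander is moved by more than 20 mm (distance of any of screwdriver, spare_socket, carton, desk_lamp from where it was at the start of the episode above 0.02 m).
It also fails if it takes over 42 s, if anything falls off the work surface, if the arm or the gripper's body presses on something with over 40 N, if the wrist force passes 120 N, or if a joint passes its speed limit or range.

## Working session

There is one attempt and no reset: what is moved stays moved. The work goes in short steps, Python scripts to look and compute and a tool call to move; the robot and the scene stay as the last step left them, time stands still between calls to the robot, and variables do not carry over. Pictures are saved under pics/ and viewed, at most 13 in all, crops included, and the job is handed in when it is done.

Besides the shell and the picture viewer there is one more tool, called after "Emit:" as name(argument=value, ...) on one line, values as JSON. servo_tool: Moves the arm, as the interface text tells. Its arguments: {"type":"object","properties":{"commands":{"type":"string"},"fingers":{"type":"number"},"newtons":{"type":"number"}},"required":["commands"]}

```bash
mkdir -p pics; python3 - <<'E'
from cell import *
import cv2,numpy as np
for n in("side","top"):
    cv2.imwrite(f"pics/{n}0.png",capture(n)); p=camera_params(n); print(n,p["intrinsics"],np.round(p["T"],4))
s=read_state();print(s["position"],s["tool_rot"],s["time_s"])
E
```

```text
side [[379.33799393   0.         280.85491404]
 [  0.         379.33799393 208.70920108]
 [  0.           0.           1.        ]] [[-0.8713 -0.3365  0.3573  0.2622]
 [-0.4904  0.6267 -0.6056  0.3902]
 [-0.0202 -0.7029 -0.711   0.6679]
 [ 0.      0.      0.      1.    ]]
top [[441.3025055    0.         277.59970756]
 [  0.         441.3025055  215.8459356 ]
 [  0.           0.           1.        ]] [[-0.006  -0.9808  0.1951  0.36  ]
 [-0.9998  0.0024 -0.019  -0.0756]
 [ 0.0182 -0.1952 -0.9806  1.0039]
 [ 0.      0.      0.      1.    ]]
[0.12676576 0.53487472 0.21816008] [-3.64846015e-01 -3.12013141e+00  1.60758827e-03] 0.1
```

View pics/side0.png

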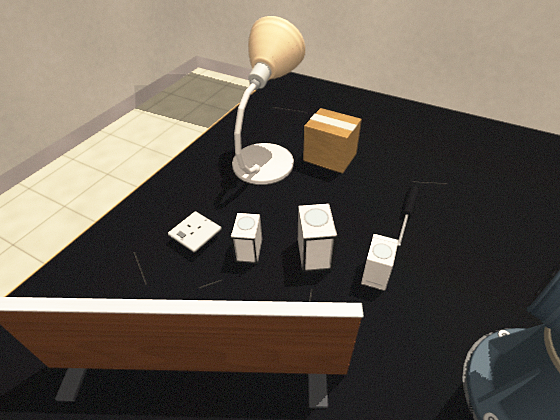

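View pics/top0.png

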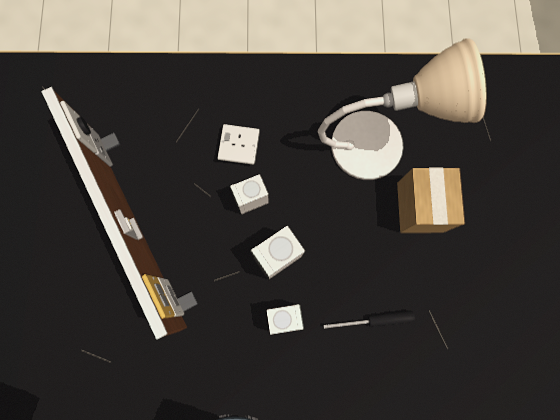

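```bash
cat > h.py <<'E'
import cv2,numpy as np
from cell import *
def ray(n,uv):
    p=camera_params(n);T=np.array(p["T"]);d=T[:3,:3]@np.linalg.solve(np.array(p["intrinsics"]),[uv[0],uv[1],1.]);return T[:3,3],d
def onz(n,uv,z):
    o,d=ray(n,uv);return (o+d*(z-o[2])/d[2])[:2]
def pix(n,P):
    p=camera_params(n);T=np.array(p["T"]);c=T[:3,:3].T@(np.array(P)-T[:3,3]);q=np.array(p["intrinsics"])@c;return q[:2]/q[2]
E
python3 - <<'E'
from h import *
a=cv2.imread("pics/side0.png")[195:300,220:410];b=cv2.imread("pics/top0.png")
cv2.imwrite("pics/c1.png",cv2.resize(a,None,fx=4,fy=4,interpolation=2))
cv2.imwrite("pics/c2.png",cv2.resize(b[80:345,35:320],None,fx=2.2,fy=2.2,interpolation=2))
g=b.min(2);m=(g>205).astype(np.uint8)
for c in cv2.findContours(m,0,1)[0]:
    if cv2.contourArea(c)<250: continue
    r=cv2.minAreaRect(c);bx=cv2.boxPoints(r)
    for z in(.08,.11,.14):
        q=np.array([onz("top",p,z) for p in bx]);print(np.round(r[0]),z,"c",np.round(q.mean(0),4),"sides",np.round(np.linalg.norm(q-np.roll(q,-1,0),axis=1),4),"dir",np.round(np.degrees(np.arctan2(*(q[1]-q[0])[::-1])),1))
E
```

```text
[284. 319.] 0.08 c [ 0.3299 -0.1055] sides [0.0672 0.0477 0.0665 0.0476] dir -81.4
[284. 319.] 0.11 c [ 0.3308 -0.1045] sides [0.065  0.0462 0.0643 0.046 ] dir -81.4
[284. 319.] 0.14 c [ 0.3318 -0.1035] sides [0.0628 0.0446 0.0622 0.0445] dir -81.4
[278. 250.] 0.08 c [ 0.4709 -0.0934] sides [0.0914 0.0665 0.0904 0.0657] dir -55.4
[278. 250.] 0.11 c [ 0.4673 -0.0928] sides [0.0884 0.0643 0.0874 0.0635] dir -55.4
[278. 250.] 0.14 c [ 0.4637 -0.0922] sides [0.0854 0.0622 0.0845 0.0614] dir -55.4
[249. 190.] 0.08 c [ 0.6021 -0.0317] sides [0.0673 0.0477 0.0667 0.0474] dir -66.8
[249. 190.] 0.11 c [ 0.5943 -0.0332] sides [0.0651 0.0461 0.0645 0.0458] dir -66.8
[249. 190.] 0.14 c [ 0.5864 -0.0346] sides [0.0629 0.0446 0.0623 0.0443] dir -66.8
[238. 144.] 0.08 c [ 0.7069 -0.0074] sides [0.0777 0.0805 0.0776 0.0792] dir -6.6
[238. 144.] 0.11 c [ 0.6957 -0.0096] sides [0.0752 0.0779 0.0751 0.0767] dir -6.6
[238. 144.] 0.14 c [ 0.6844 -0.0118] sides [0.0727 0.0753 0.0726 0.0741] dir -6.6
[373. 154.] 0.08 c [ 0.6826 -0.3041] sides [0.1561 0.1038 0.1533 0.1018] dir -61.0
[373. 154.] 0.11 c [ 0.6721 -0.2966] sides [0.1511 0.1005 0.1483 0.0985] dir -61.0
[373. 154.] 0.14 c [ 0.6616 -0.2892] sides [0.146  0.0971 0.1433 0.0952] dir -61.0
[103. 212.] 0.08 c [0.5665 0.2836] sides [0.0244 0.6064 0.022  0.6049] dir -61.6
[103. 212.] 0.11 c [0.5598 0.272 ] sides [0.0236 0.5867 0.0213 0.5853] dir -61.6
[103. 212.] 0.14 c [0.5531 0.2603] sides [0.0228 0.567  0.0206 0.5656] dir -61.6
```

View pics/c1.png

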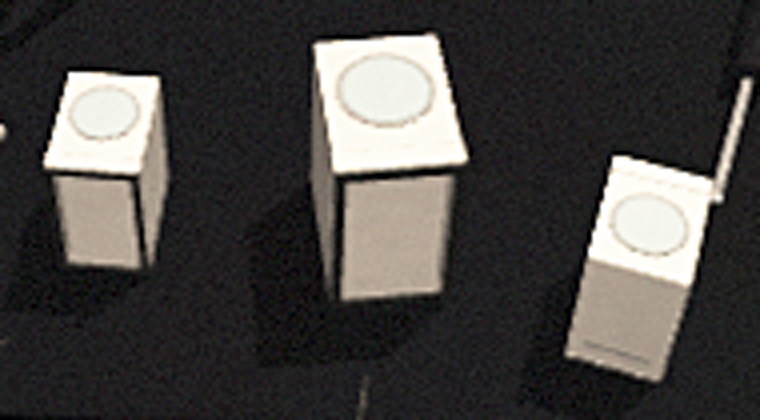

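View pics/c2.png

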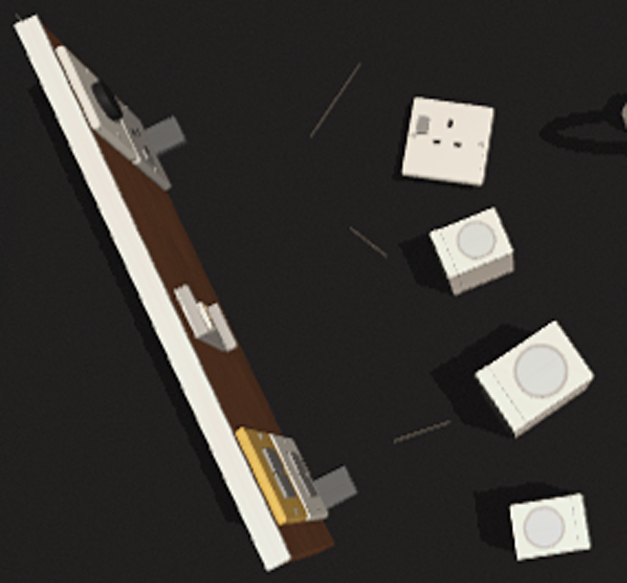

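```bash
python3 - <<'E'
from h import *
b=cv2.imread("pics/top0.png")
cv2.imwrite("pics/c3.png",cv2.resize(b[195:255,95:165],None,fx=9,fy=9,interpolation=0))
m=(b.min(2)>205).astype(np.uint8)
c=max([c for c in cv2.findContours(m,0,1)[0] if cv2.boundingRect(c)[0]<60],key=cv2.contourArea)
P=np.array([onz("top",p,.208) for p in c[:,0].astype(float)])
(cx,cy),s,a=cv2.minAreaRect(P.astype(np.float32));print(cx,cy,s,a)
# per-edge fits
mu=P.mean(0);u=np.linalg.svd(P-mu,full_matrices=False)[2][0];u*=np.sign(u[0]);n=np.array([-u[1],u[0]])
d=(P-mu)@n
for k in(d>0.004,d<-0.004):
    vx,vy,x,y=cv2.fitLine(P[k].astype(np.float32),cv2.DIST_HUBER,0,.01,.01).ravel();print(k.sum(),np.degrees(np.arctan2(vy,vx)),x,y)
t=P@u;print("u",np.degrees(np.arctan2(u[1],u[0])),t.min(),t.max(),mu@u)
E
```

```text
0.5381235480308533 0.2334492951631546 (0.5216739773750305, 0.01907193660736084) 27.608766555786133
251 27.594925 0.52687424 0.23737696
249 27.623745 0.5342386 0.22162369
u 27.618710599122824 0.3241913555835762 0.8458670498414653 0.5761223797508206
```

View pics/c3.png

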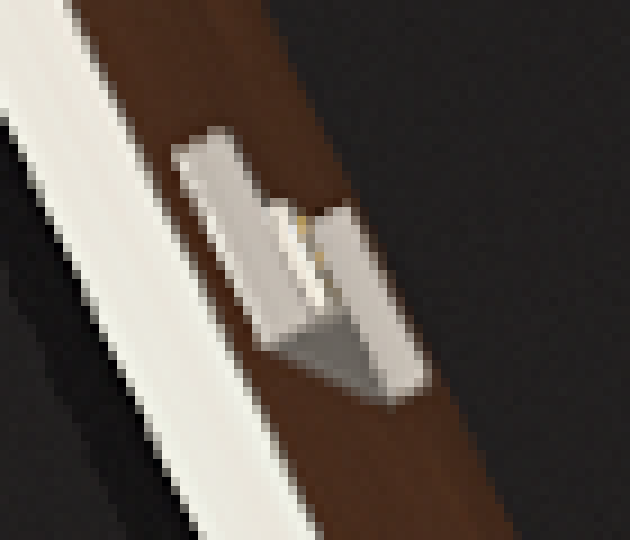

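```bash
python3 - <<'E'
from h import *
n=np.array([np.cos(np.radians(117.61)),np.sin(np.radians(117.61)),0]);u=np.array([n[1],-n[0],0])
c=np.array([.5381,.2334,0])
def pl(q,off):
    uv=(94.5+q[0]/9,194.5+q[1]/9);o,d=ray("top",uv);f=c-n*off;t=((f-o)@n)/(d@n);P=o+t*d;return np.round([(P-c)@u,P[2]],4)
for k,q,off in(("top rear",(172,150),9),("top rear",(264,350),9),("top front",(238,130),21),("top front hid",(328,318),21),("bot front",(354,203),21),("bot front",(432,385),21),("bot rear/und",(390,405),21)):print(k,pl(q,off))
E
```

```text
top rear [-14.4688  41.1764]
top rear [-12.1054  41.0892]
top front [-36.2661 103.8606]
top front hid [-30.6172 103.9547]
bot front [-36.3156 114.0627]
bot front [-30.1177 112.842 ]
bot rear/und [-28.4171 106.3551]
```

```bash
python3 - <<'E'
from h import *
n=np.array([np.cos(np.radians(117.61)),np.sin(np.radians(117.61)),0]);u=np.array([n[1],-n[0],0])
c=np.array([.5381,.2334,0])
def pl(q,off):
    uv=(94.5+q[0]/9,194.5+q[1]/9);o,d=ray("top",uv);f=c-n*off/1000;t=((f-o)@n)/(d@n);P=o+t*d;return np.round([(P-c)@u,P[2]],4)
for k,q,off in(("top rear",(172,150),9),("top rear",(264,350),9),("top front",(238,130),21),("top front hid",(328,318),21),("bot front",(354,203),21),("bot front",(432,385),21),("bot und",(390,405),21)):print(k,pl(q,off))
E
```

```text
top rear [-0.0078  0.1727]
top rear [-0.0567  0.1745]
top front [-0.0067  0.1623]
top front hid [-0.0529  0.1615]
bot front [-0.0063  0.0788]
bot front [-0.057   0.0888]
bot und [-0.0709  0.1419]
```

```bash
python3 - <<'E'
from h import *
b=cv2.cvtColor(np.mean([capture("top") for _ in range(4)],axis=0).astype(np.float32),cv2.COLOR_BGR2GRAY)
n=np.array([np.cos(np.radians(117.61)),np.sin(np.radians(117.61)),0]);u=np.array([n[1],-n[0],0])
c=np.array([.5381,.2334,0])
def S(U,z,off):
    P=[c-n*off+u*x+[0,0,z] for x in U];q=np.array([pix("top",p) for p in P],np.float32);return cv2.remap(b,q[:,:1],q[:,1:],cv2.INTER_LINEAR).ravel()
def edges(x,f):
    g=np.gradient(f,x)
    return [(round(float(x[i]),4),int(g[i]/abs(g).max()*100)) for i in range(1,len(x)-1) if abs(g[i])>=abs(g[i-1]) and abs(g[i])>abs(g[i+1]) and abs(g[i])>.15*abs(g).max()]
zs=np.arange(.04,.23,.0005)
for off in(.009,.021):
    k=np.hanning(9);k/=k.sum()
    f=np.convolve(np.array([S(np.arange(-.045,-.02,.001),z,off).mean() for z in zs]),k,"same")
    print(off,"z",edges(zs,f))
us=np.arange(-.09,.03,.0005)
for off,zz in((.015,(.17,.175)),(.009,(.165,.17)),(.021,(.08,.085,.09)),(.015,(.08,.085))):
    f=np.mean([np.convolve(S(us,z,off),np.ones(3)/3,"same") for z in zz],0);print(off,zz,"u",edges(us,f))
E
```

```text
Traceback (most recent call last):
  File "h.py", line 8, in pix
    p=camera_params(n);T=np.array(p["T"]);c=T[:3,:3].T@(np.array(P)-T[:3,3]);q=np.array(p["intrinsics"])@c;return q[:2]/q[2]
ValueError: time passes only in moves, steps and waits
```

```bash
sed -i 's/^from cell import \*/from cell import *\nimport functools\ncamera_params=functools.cache(camera_params)/' h.py; cat > prof.py <<'E'
from h import *
b=cv2.cvtColor(cv2.imread("pics/top0.png"),cv2.COLOR_BGR2GRAY).astype(np.float32)
n=np.array([np.cos(np.radians(117.61)),np.sin(np.radians(117.61)),0]);u=np.array([n[1],-n[0],0])
c=np.array([.5381,.2334,0])
def S(U,z,off):
    P=[c-n*off+u*x+[0,0,z] for x in U];q=np.array([pix("top",p) for p in P],np.float32);return cv2.remap(b,q[:,:1],q[:,1:],cv2.INTER_LINEAR).ravel()
def edges(x,f):
    g=np.gradient(f,x)
    return [(round(float(x[i]),4),int(g[i]/abs(g).max()*100)) for i in range(8,len(x)-8) if abs(g[i])>=abs(g[i-1]) and abs(g[i])>abs(g[i+1]) and abs(g[i])>.15*abs(g).max()]
zs=np.arange(.04,.23,.0005)
k=np.hanning(9);k/=k.sum()
for off in(.009,.021):
    f=np.convolve(np.array([S(np.arange(-.045,-.02,.001),z,off).mean() for z in zs]),k,"same")
    print(off,"z",edges(zs,f))
us=np.arange(-.09,.03,.0005)
for off,zz in((.015,(.17,.175)),(.009,(.165,.17)),(.021,(.08,.085,.09)),(.015,(.08,.085))):
    f=np.mean([np.convolve(S(us,z,off),np.ones(3)/3,"same") for z in zz],0);print(off,zz,"u",edges(us,f))
E
python3 prof.py
```

```text
0.009 z [(0.1755, -15)]
0.021 z [(0.0855, 15)]
0.015 (0.17, 0.175) u [(-0.064, 34), (-0.0555, 76), (-0.0085, -99)]
0.009 (0.165, 0.17) u [(-0.055, 92), (-0.0505, 17), (-0.0365, 18), (-0.032, 17), (-0.0275, 16), (-0.0255, -24), (-0.021, -16), (-0.0105, -15), (-0.0065, -98)]
0.021 (0.08, 0.085, 0.09) u [(-0.0545, 39), (-0.0175, 18), (-0.0145, -15), (-0.009, -66)]
0.015 (0.08, 0.085) u [(-0.0555, 96), (-0.0075, -100)]
```

```bash
sed -i 's/,"same")$/,"valid")/; s/edges(zs,f)/edges(zs[4:-4],f)/' prof.py; sed -i 's/for z in zs\]),k,"same"/for z in zs]),k,"valid"/' prof.py; python3 prof.py | head -2
```

```text
0.009 z [(0.077, -37), (0.094, 34), (0.124, 15), (0.1625, 18), (0.1755, -100), (0.2015, 97)]
0.021 z [(0.0855, 77), (0.1345, -36), (0.1515, 67), (0.164, -26)]
```

Emit:
servo_tool(commands="0 0 -25 0 0 .183; 0 0 -25 0 0 .183; 0 0 -25 0 0 .183; 0 0 -25 0 0 .183; -30 -3 0 0 0 0; -45 -5 0 0 0 0; -48 -5 0 0 0 0; -48 -5 0 0 0 0; -48 -5 0 0 0 0; -48 -5 0 0 0 0; -48 -5 0 0 0 0; -48 -5 0 0 0 0", fingers=1, newtons=45)

```text
time_s: 1.8
position: [0.3028, 0.2137, 0.3188]
tool_rot: [1.457, 2.783, 0.001]
ft_force: [-0.5, -0.2, 0.4]
width: 0.0929
finger_force: 0.0
```

```bash
cat > go.py <<'E'
import sys
from cell import *
import numpy as np
from scipy.spatial.transform import Rotation as R
x,y,z,th=map(float,sys.argv[1:5])
s=read_state();r=R.from_rotvec(s["tool_rot"]);t=np.radians(th)
G=R.from_matrix(np.array([[np.cos(t),np.sin(t),0],[np.sin(t),-np.cos(t),0],[0,0,-1]]))
print("t",s["time_s"],"pos",np.round(s["position"],4),"d_tool mm",np.round(r.inv().apply(np.array([x,y,z])-s["position"])*1000,1),"rot",np.round((r.inv()*G).as_rotvec(),4),"F",np.round(s["ft_force"],2),"w",s["width"],"ff",s["finger_force"])
E
python3 go.py .4673 -.0928 .038 124.6
```

```text
t 1.8 pos [0.3028 0.2137 0.3188] d_tool mm [-345.6  -39.7  280.8] rot [0.0006 0.0001 0.0024] F [-0.52 -0.23  0.38] w 0.09289578785649433 ff 0.0
```

Emit:
servo_tool(commands="-46 -5 8 0 0 0; -48 -5.5 10 0 0 0; -48 -5.5 15 0 0 0; -48 -5.5 25 0 0 0; -48 -5.5 30 0 0 0; -48 -5.5 30 0 0 0; -40 -5 25 0 0 0; -20 -2 15 0 0 0; 0 0 0 0 0 0")

```text
time_s: 2.92
position: [0.4667, -0.0924, 0.1597]
tool_rot: [-1.459, -2.78, 0.001]
ft_force: [-0.2, 0.2, 0.8]
width: 0.0927
finger_force: 0.0
```

```bash
python3 go.py .4673 -.0928 .038 124.6; python3 -c "
from h import *
b=capture('top');cv2.imwrite('pics/top1.png',cv2.resize(b[150:345,170:370],None,fx=3,fy=3))"
```

```text
t 2.925 pos [ 0.4667 -0.0924  0.1597] d_tool mm [ -0.9   0.4 121.7] rot [-0.0013 -0.0017  0.0004] F [-0.17  0.22  0.82] w 0.0927016551226177 ff 0.0
```

View pics/top1.png

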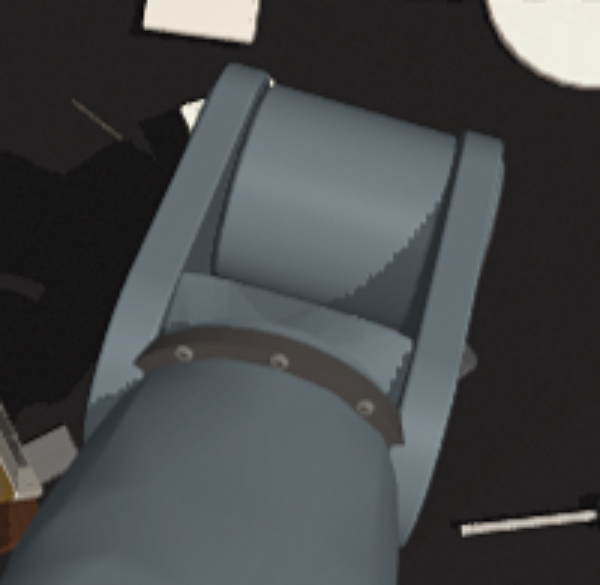

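The top view shows the arm hiding the light completely (only the socket and lamp base stay visible), so I descend on the earlier measurement, then check with the side camera.

Emit:
servo_tool(commands="-1 0 20 0 0 0; 0 0 20 0 0 0; 0 0 20 0 0 0; 0 0 20 0 0 0; 0 0 0 0 0 0")

```text
time_s: 3.6
position: [0.467, -0.0916, 0.0807]
tool_rot: [-1.456, -2.783, 0.0]
ft_force: [-0.2, -0.3, 0.0]
width: 0.0929
finger_force: 0.0
```

```bash
python3 go.py .4673 -.0928 .038 124.6; python3 -c "
from h import *
b=capture('side');cv2.imwrite('pics/side1.png',cv2.resize(b[160:310,200:420],None,fx=3.4,fy=3.4))"
```

```text
t 3.6 pos [ 0.467  -0.0916  0.0807] d_tool mm [-1.2 -0.4 42.7] rot [-0.0007 -0.001   0.003 ] F [-0.17 -0.28  0.04] w 0.09294744652531789 ff 0.0
```

View pics/side1.png

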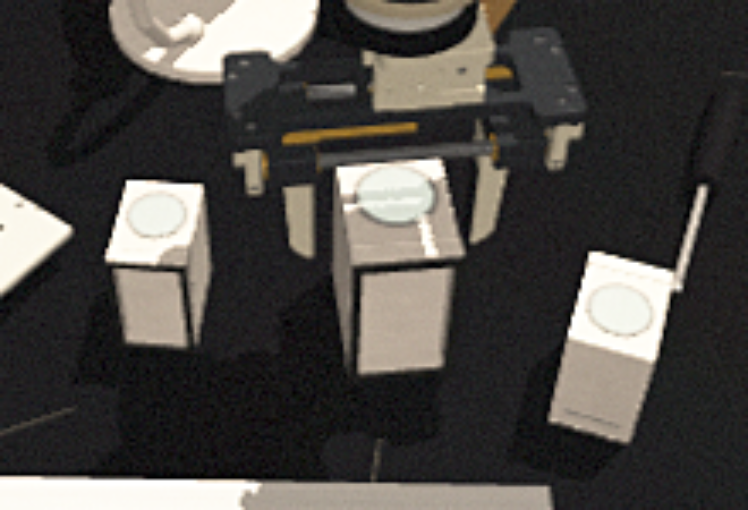

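The fingers straddle the mid light (its face with the dark gasket frame, crop ~(400,315), looks to the board) and the neighbours are clear. Descend and grip.

Emit:
servo_tool(commands="-1 0 15 0 0 0; 0 0 15 0 0 0; 0 0 12 0 0 0; 0 0 0 0 0 0")

```text
time_s: 4.15
position: [0.4675, -0.0932, 0.0376]
tool_rot: [-1.457, -2.781, 0.001]
ft_force: [0.1, 1.1, 0.1]
width: 0.0931
finger_force: 0.0
```

Emit:
servo_tool(commands="0 0 0 0 0 0; 0 0 0 0 0 0; 0 0 0 0 0 0; 0 0 0 0 0 0; 0 0 0 0 0 0", fingers=0, newtons=45)

```text
time_s: 4.78
position: [0.4679, -0.0935, 0.0389]
tool_rot: [-1.457, -2.783, 0.0]
ft_force: [-3.6, -2.7, 6.1]
width: 0.0639
finger_force: 45.0
```

```bash
python3 go.py .5359 .169 .119 117.6
```

```text
t 4.775 pos [ 0.4679 -0.0935  0.0389] d_tool mm [177.  205.4 -80.2] rot [-0.0004  0.      0.1244] F [-3.58 -2.74  6.11] w 0.06386667812833854 ff 44.98647630214691
```

Emit:
servo_tool(commands="0 0 -15 0 0 0; 0 0 -25 0 0 0; 0 0 -35 0 0 0; 0 0 -35 0 0 0; 0 0 -20 0 0 0; 0 0 0 0 0 0")

```text
time_s: 5.52
position: [0.4687, -0.0934, 0.1701]
tool_rot: [1.456, 2.781, 0.001]
ft_force: [0.2, 0.2, -5.3]
width: 0.0639
finger_force: 45.0
```

Emit:
servo_tool(commands="8 14 0 0 0 0; 20 33 0 0 0 0; 20 33 0 0 0 0; 20 33 0 0 0 0; 20 33 0 0 0 0; 20 33 0 0 0 0; 9 16 0 0 0 0; 0 0 8 0 0 .06; 0 0 12 0 0 .064; 0 0 12 0 0 0; 0 0 10 0 0 0; 0 0 0 0 0 0")

```text
time_s: 7.02
position: [0.5613, 0.1137, 0.1257]
tool_rot: [-1.626, -2.687, 0.002]
ft_force: [0.3, 0.6, -4.6]
width: 0.0633
finger_force: 45.0
```

```bash
python3 go.py .5637 .1158 .119 117.6; python3 -c "
from h import *
b=capture('top');cv2.imwrite('pics/top2f.png',b);cv2.imwrite('pics/top2.png',cv2.resize(b[150:300,90:290],None,fx=4,fy=4))
cv2.imwrite('pics/side2f.png',capture('side'))"
```

```text
t 7.025 pos [0.5613 0.1137 0.1257] d_tool mm [0.7 3.1 6.7] rot [-0.0016 -0.0006  0.0009] F [ 0.32  0.6  -4.65] w 0.06330363757693885 ff 44.987563490867615
```

View pics/top2.png

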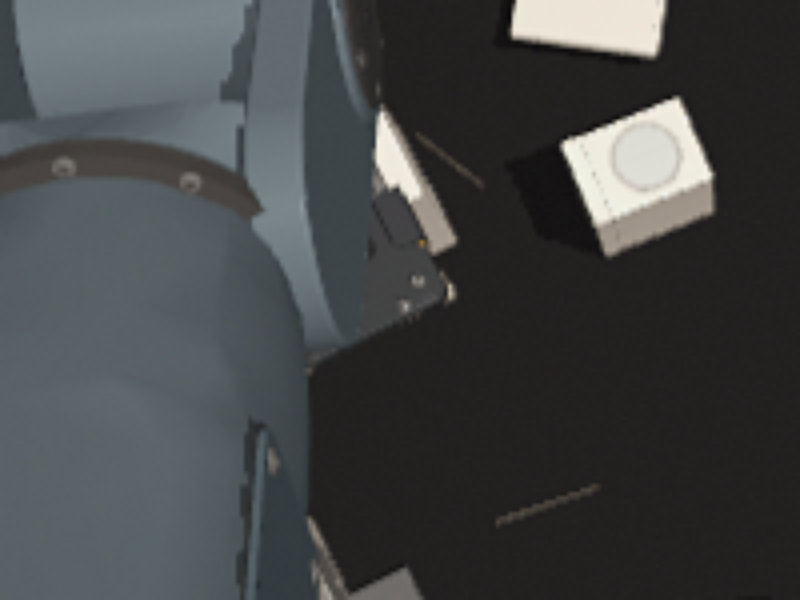

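View pics/side2f.png

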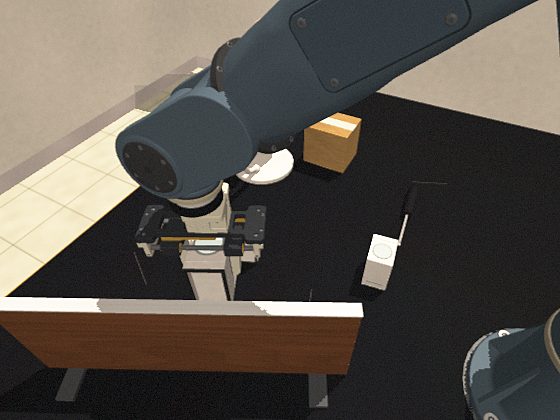

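```bash
python3 - <<'E'
from h import *
s=read_state();p=np.array(s["position"]);t=np.radians(117.55)
X=np.array([np.cos(t),np.sin(t),0]);Y=np.array([-X[1],X[0],0]);o=p-[0,0,.0389]
for sx in(-1,1):
  for sy in(-1,1):
    for z in(0,.11):
      q=o+X*.046*sx+Y*.032*sy+[0,0,z];print(sx,sy,z,"top crop",np.round((pix("top",q)-[90,150])*4+2,0),"side",np.round(pix("side",q),1))
a=cv2.imread("pics/side2f.png")[235:310,170:250];cv2.imwrite("pics/c4.png",cv2.resize(a,None,fx=8,fy=8,interpolation=0))
E
```

```text
-1 -1 0 top crop [413. 139.] side [204.8 261.7]
-1 -1 0.11 top crop [373.  78.] side [194.3 222.5]
-1 1 0 top crop [466. 243.] side [238.4 262.1]
-1 1 0.11 top crop [433. 194.] side [231.9 222.8]
1 -1 0 top crop [256. 217.] side [195.7 304.7]
1 -1 0.11 top crop [195. 165.] side [182.7 267. ]
1 1 0 top crop [307. 323.] side [232.5 305.4]
1 1 0.11 top crop [253. 284.] side [224.4 267.6]
```

View pics/c4.png

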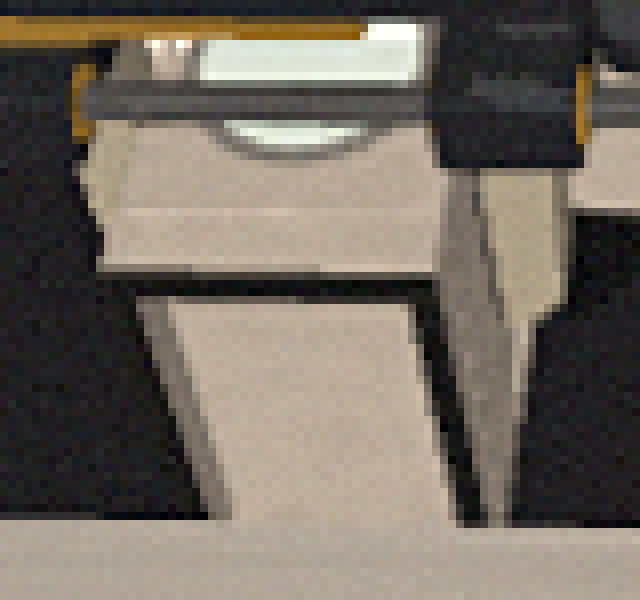

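```bash
python3 - <<'E'
from h import *
b=cv2.imread("pics/top2f.png");print("gray rows 190-214, cols 180-206");print(b[190:214,186:207].min(2))
E
```

```text
gray rows 190-214, cols 180-206
[[221 220 220 220 224 217 140 117  63  32  31  32  31  31  31  38  56  56
   32  29  31]
 [222 221 220 220 222 230 159 131  72  29  29  32  32  31  32  30  37  46
   71  46  29]
 [223 221 220 221 221 224 215 139 116  64  32  31  30  31  32  30  31  29
   55  61  59]
 [222 221 220 221 220 222 229 159 131  71  30  28  33  33  31  32  33  30
   29  44  56]
 [224 223 221 221 221 221 225 214 139 117  84  35  30  32  31  31  32  29
   30  29  39]
 [185 226 227 206 221 221 221 229 158 130  91  36  28  31  32  33  32  33
   31  32  31]
 [107 194 170 131 224 222 220 224 214 139 118 104  43  29  31  32  33  30
   31  31  31]
 [ 66 115  66  36 189 225 223 222 229 159 130 132  47  27  31  32  31  31
   33  32  33]
 [ 64  62  63  57 103 183 226 226 228 165 126 133 105  41  28  31  32  30
   31  31  32]
 [ 66  67  66  64  50  90 230 188 180 146 137 131 131  47  27  30  32  31
   32  31  30]
 [ 67  67  66  66  62  42 171 140 133 135 140 135 134 106  40  29  31  32
   31  33  32]
 [ 67  66  67  67  66  55  56 136 140 139 139 138 127 131  48  25  31  31
   31  32  30]

[... 368 characters left out ...]
7  65  67  66  67  64  45 110 142 141 140 141 146 142  80  33
   31  31  31]
 [ 39  65  66  67  68  67  66  67  57  60 142 143 141 140 140 143 128  46
   28  30  31]
 [ 53  55  67  66  67  66  67  68  65  47 112 143 142 141 141 141 150  79
   32  30  30]
 [ 65  43  65  66  67  67  67  68  55  36  54 144 143 142 141 142 148 137
   52  29  32]
 [ 67  55  60  67  68  68  61  52  50  63  35 110 141 143 143 144 149 126
   47  29  32]
 [ 67  66  62  61  56  60  63  59  64  70  64 109 144 146 147 119 100  65
   34  31  30]
 [ 67  68  66  64  62  63  67  66  67  65  65 100 148 121  98  62  29  28
   29  31  32]
 [ 67  68  68  69  68  66  68  68  67  68  63  63  96  64  29  27  28  32
   30  32  31]]
```

Emit:
servo_tool(commands="0 1 3 0 0 0; 5 0 3 0 0 0; 10 0 0 0 0 0; 10 0 0 0 0 0; 10 0 0 0 0 0; 5 0 0 0 0 0; 0 0 0 0 0 0; 0 0 0 0 0 0")

```text
time_s: 8.12
position: [0.5442, 0.1496, 0.1207]
tool_rot: [1.627, 2.687, 0.0]
ft_force: [-0.5, 0.9, -4.4]
width: 0.064
finger_force: 45.0
```

```bash
sed -i 's/"F",/"Ftool",np.round(r.inv().apply(s["ft_force"]),2),"Ttool",np.round(r.inv().apply(s["torque"]),2),"F",/' go.py; python3 go.py .5341 .1681 .120 117.6
```

```text
t 8.125 pos [0.5442 0.1496 0.1207] d_tool mm [21.1 -0.4  0.7] rot [0.0001 0.0001 0.0002] Ftool [ 1.08 -0.05  4.41] Ttool [ 0.04 -0.03  0.03] F [-0.54  0.93 -4.41] w 0.06396070366183844 ff 44.98755097389221
```

Emit:
servo_tool(commands="3 0 0 0 0 0; 3 0 0 0 0 0; 2 0 0 0 0 0; 1 0 0 0 0 0; 1 0 0 0 0 0; 0 0 0 0 0 0")

```text
time_s: 8.88
position: [0.5408, 0.1565, 0.1212]
tool_rot: [1.623, 2.685, -0.003]
ft_force: [4.6, -14.9, -2.2]
width: 0.0642
finger_force: 45.0
```

```bash
python3 go.py .5341 .1681 .120 117.6
```

```text
t 8.875 pos [0.5408 0.1565 0.1212] d_tool mm [13.4 -0.6  1.2] rot [0.0008 0.0047 0.0014] Ftool [-15.33  -2.87   2.24] Ttool [ 0.65 -3.37 -0.13] F [  4.59 -14.91  -2.17] w 0.06415164119190737 ff 44.992268085479736
```

```bash
python3 - <<'E'
from h import *
for h in(.084,.13,.16,.19,.22,.25,.295):print(h,np.round(pix("side",[.5613,.1137,.1257+h]),0))
a=cv2.imread("pics/side2f.png")[150:260,150:260];cv2.imwrite("pics/c5.png",cv2.resize(a,None,fx=5,fy=5,interpolation=2))
E
```

```text
0.084 [208. 239.]
0.13 [203. 219.]
0.16 [199. 205.]
0.19 [196. 190.]
0.22 [192. 173.]
0.25 [187. 155.]
0.295 [180. 124.]
```

Emit:
servo_tool(commands="-2 0 0 0 0 0; -4 0 0 0 0 0; 0 0 0 0 0 0")

```text
time_s: 9.25
position: [0.5422, 0.1533, 0.1206]
tool_rot: [-1.627, -2.687, -0.0]
ft_force: [0.2, 0.5, -5.5]
width: 0.0633
finger_force: 45.0
```

View pics/c5.png

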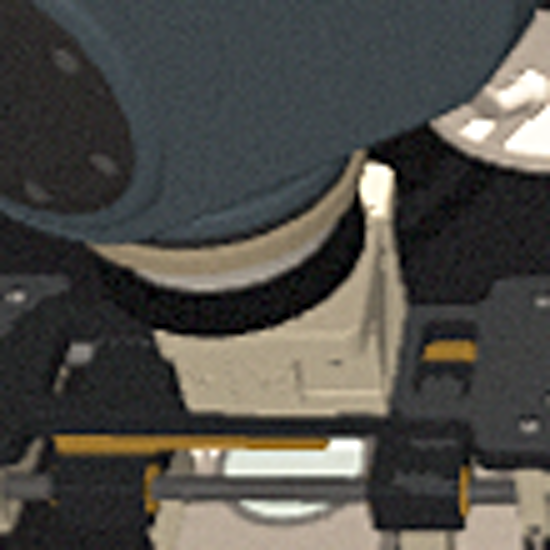

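The crop shows the flange (black ring, ~(190,212) px) about 0.19 m above the TCP. With the measured torque arm of 0.22 m, the contact was at the bottom rim, so the light is too high. I'll lower it about 8 mm and retry gently.

Emit:
servo_tool(commands="0 0 4 0 0 0; 0 0 4 0 0 0; 2 0 0 0 0 0; 2 0 0 0 0 0; 1 0 0 0 0 0; 1 0 0 0 0 0; 1 0 0 0 0 0; 0 0 0 0 0 0", newtons=60)

```text
time_s: 10.25
position: [0.539, 0.1596, 0.1126]
tool_rot: [1.627, 2.688, -0.0]
ft_force: [0.5, 0.5, -5.3]
width: 0.0637
finger_force: 60.0
```

```bash
python3 go.py .5341 .1681 .112 117.6
```

```text
t 10.25 pos [0.539  0.1596 0.1126] d_tool mm [ 9.8 -0.4  0.6] rot [0.     0.     0.0004] Ftool [0.18 0.71 5.33] Ttool [0.06 0.02 0.03] F [ 0.55  0.49 -5.33] w 0.0636741111616213 ff 59.99560475349426
```

Emit:
servo_tool(commands="2 0 0 0 0 0; 2 0 0 0 0 0; 1 0 0 0 0 0; 1 0 0 0 0 0; 0 0 0 0 0 0")

```text
time_s: 10.88
position: [0.5362, 0.1649, 0.1127]
tool_rot: [1.627, 2.687, 0.0]
ft_force: [0.3, -0.2, -5.0]
width: 0.0639
finger_force: 60.0
```

```bash
python3 go.py .5341 .1681 .112 117.6
```

```text
t 10.875 pos [0.5362 0.1649 0.1127] d_tool mm [ 3.8 -0.4  0.7] rot [0.     0.     0.0004] Ftool [-0.38  0.19  5.04] Ttool [0.06 0.03 0.02] F [ 0.35 -0.24 -5.04] w 0.06385052984905454 ff 59.99569237232208
```

Emit:
servo_tool(commands="1 0 0 0 0 0; 1 0 0 0 0 0; 0 0 0 0 0 0")

```text
time_s: 11.25
position: [0.5357, 0.1659, 0.1127]
tool_rot: [1.626, 2.687, -0.001]
ft_force: [3.3, -5.8, -5.4]
width: 0.0638
finger_force: 60.0
```

```bash
python3 go.py .5341 .1681 .112 117.6
```

```text
t 11.25 pos [0.5357 0.1659 0.1127] d_tool mm [ 2.7 -0.4  0.7] rot [0.0002 0.0014 0.0005] Ftool [-6.72  0.24  5.37] Ttool [ 0.1  -0.82 -0.14] F [ 3.34 -5.85 -5.36] w 0.06376006689778754 ff 59.99287962913513
```

Emit:
servo_tool(commands="0.6 0 0 0 0.006 -0.002; 0 0 0 0 0 0; 0 0 0 0 0 0")

```text
time_s: 11.62
position: [0.5356, 0.1663, 0.1125]
tool_rot: [-1.623, -2.686, -0.004]
ft_force: [3.6, -6.4, -7.8]
width: 0.0636
finger_force: 60.0
```

```bash
python3 go.py .5341 .1681 .112 117.6
```

```text
t 11.625 pos [0.5356 0.1663 0.1125] d_tool mm [ 2.3 -0.5  0.5] rot [ 0.0003 -0.0045  0.002 ] Ftool [-7.4   0.25  7.81] Ttool [-0.05 -1.07  0.08] F [ 3.65 -6.41 -7.84] w 0.06357879260322408 ff 59.998199343681335
```

Emit:
servo_tool(commands="0.5 0 0 0 0.006 0.0005; 0 0 0 0 0 0; 0 0 0 0 0 0")

```text
time_s: 12.0
position: [0.5355, 0.1664, 0.1124]
tool_rot: [-1.621, -2.682, -0.008]
ft_force: [4.2, -8.1, -9.7]
width: 0.0637
finger_force: 60.0
```

```bash
python3 go.py .5341 .1681 .112 117.6
```

```text
t 12.0 pos [0.5355 0.1664 0.1124] d_tool mm [ 2.2 -0.4  0.4] rot [ 0.0003 -0.0095  0.0021] Ftool [-9.25 -0.07  9.58] Ttool [-0.09 -2.17  0.09] F [ 4.2  -8.14 -9.66] w 0.0637264779437998 ff 59.998374581336975
```

Emit:
servo_tool(commands="0.1 0 0 0 -0.002 0; 0 0 0 0 0 0; 0 0 0 0 0 0; 0 0 0 0 0 0; 0 0 0 0 0 0; 0 0 0 0 0 0; 0 0 0 0 0 0; 0 0 0 0 0 0")

```text
time_s: 13.0
position: [0.5355, 0.1664, 0.1125]
tool_rot: [-1.622, -2.683, -0.007]
ft_force: [3.5, -7.7, -8.8]
width: 0.0638
finger_force: 60.0
```

```bash
python3 go.py .5341 .1681 .112 117.6; python3 -c "
from h import *
for n in ('side','top'):
    a=capture(n);cv2.imwrite('pics/%s3.png'%n,a)
s=read_state();print(s['time_s'],s['ft_force'],s['position'])
b=cv2.imread('pics/side3.png')[210:320,130:290];cv2.imwrite('pics/c6.png',cv2.resize(b,None,fx=5,fy=5,interpolation=2))
"
```

```text
t 13.0 pos [0.5355 0.1664 0.1125] d_tool mm [ 2.1 -0.4  0.5] rot [ 0.0003 -0.0075  0.0019] Ftool [-8.53 -0.51  8.73] Ttool [ 0.06 -2.11  0.08] F [ 3.49 -7.73 -8.8 ] w 0.06383501627047726 ff 59.99888241291046
13.1 [ 4.55553055 -9.02015105 -8.66287415] [0.53545851 0.16643231 0.11248886]
```

View pics/c6.png

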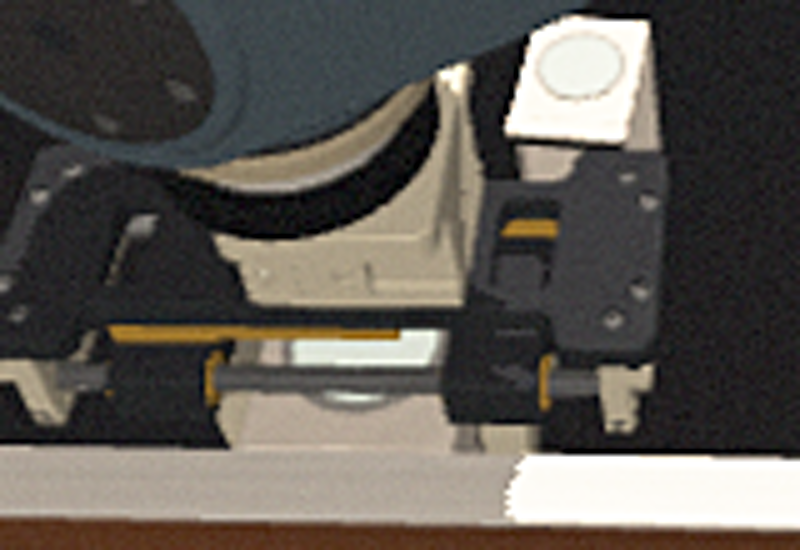

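```bash
python3 -c "
from cell import *
print(hand_in())"
```

```text
the job is handed in; nothing more can be done
None
```

I handed the job in with the light over the bracket, held at 60 N grip and pressed against the board at about 9–10 N (wrist force reading); the verdict wasn't shown. On the first approach, about 8 mm too high, the rim bumped the bracket at about 15 N, so I lowered it and squared it by force feedback.

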